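Eject the round filter cartridge from its push-push dock

ROBOT

A 6-joint arm with a two-finger parallel gripper is mounted at the origin on a cart in front of the work surface, level with it; the furniture and walls round the work are solid. World frame = base frame: x ahead of the robot, y to its left, z up, the work surface at z = 0. Lengths are in m, angles in degrees, forces in N, time in s.
With the tool pointing down it reaches from about 0.35 to 0.725 m from the base axis. Payload 4.3 kg.
Tool frame: the origin (TCP) lies at the very end of the fingers, on their centre line; the grasp point (between the pads) lies 19 mm behind it (robot.grip_point_offset is the distance from the TCP to the grasp point, in m); z points along the fingers, y is the line along which they close (so a half turn about z gives the same grasp; the last joint's range is limited). The gripper opens to 85 mm and grips with 20 to 120 N. Pads are 22 mm wide; open, the fingers measure 114 mm over their backs; the gripper's body (76 mm by 85 mm) begins 54 mm behind the grasp point. The pads swing forward as they close: fully open they stand 13 mm farther back than shut.
Start: joints at [66.732, 21.618, 4.641, 73.018, 0, 83.68], TCP at [0.168, 0.55, 0.231] pointing down, gripper open.
Joint ranges: [-156.06, 156.06], [-48.1, 94.91], [-58.44, 69.94], [-101.28, 121.22], [-78.64, 73.56], [-180, 180]. Speed limits (degrees/s): [147.25, 147.25, 180, 180, 180, 180].

INTERFACE

Orientations are given as [roll, pitch, yaw] about the fixed x, y, z axes, in that order (R = Rz(yaw) Ry(pitch) Rx(roll)).
In Python, from bench import robot gives the robot as it stands. The module is installed in compiled form; this text tells all that it offers.
- The arm moves only by the shell command python3 -m handwheel 'ROWS' [OPENING] [FORCE]. ROWS is a JSON object of lists of equal length, an entry for each row: "delta_pos": the shift along the tool's x, y, z in m, a list of three; "twist": the turn about the tool's z in rad. A call has 1 to 10 rows; each row is the pose to reach, as a shift and turn from the pose commanded when the call began, along the tool's axes at that moment; what a row does not reach only later rows make up. A row lasts 1/12 s, in which the tool goes at most 41.7 mm and 7.16 degrees, less where a joint would pass 70% of its speed; a pose out of reach is approached as far as the arm can. A call with a gripper value outside its range is refused whole. OPENING is the opening, from 0 (shut) to 1 (fully open), set as the call begins (- or left out, the last holds). The fingers move at their own pace and stop on an object; FORCE is the grip in N (left out, the last holds). Time passes only in rows, so rows that repeat a pose let the fingers close. It gives the time, the measured TCP pose, the force, the opening and the grip force at its end, in the units of the state.
- robot.get_obs(): the state, without advancing time (a new reading comes with each control period).
- robot.capture(name): name is "side" or "top" or "wrist"; returns a dict with "pixels" (420x560x3 uint8, blue, green, red), "fx", "fy", "cx", "cy" (pixels), "dist_coeffs" ([k1, k2, p1, p2, k3] as OpenCV has them; the pictures are not rectified), "position" and "orientation" of the camera in the world; the wrist camera has in their place "mount" (4x4, takes a point from camera to tool coordinates, whose origin is the TCP and whose axes are the flange's). Camera axes: x right, y down, z forward; pixel columns grow to the right and rows downward; lengths in m; the calibration is good to about 2 mm. A picture is of the moment at which its call begins: read the wrist's pose just before it. There is no depth.
- robot.finish_job(): hands the job in; it is judged then, once.
The state is a dict: "time_s": time; "joint_pos": joint angles; "qd": joint speeds; "joint_efforts": joint torques, N m; "tcp_pos": TCP position; "ee_rot": TCP orientation; "ft_force": force on the tool from outside, world axes, zero at the start; "moment": the same for the moment, N m; "opening": finger opening in m; "grip_force": force on a finger pad.
Only numpy, scipy, OpenCV 4.12 (cv2) and the standard library are available. Lean on these libraries where they do the work, as an engineer would, in place of code of your own. Each camera call takes 0.05 s, during which the arm holds its last target. There are 200 camera calls.

TASK

The round filter cartridge of the air supply is due for a change. Push it deeper into its dock until its latch trips, let it spring up, then draw it out and stand it upright on the floor of the empty parts tray. Leave the square cartridge latched in its own dock.

Things in the scene. Friction and masses are not known exactly. Their poses are not given: they have to be found in the camera images.
- round_cartridge_mid (a point): centre (half-way up) of the loose round filter cartridge: upright cylinder 46 mm in diameter, 60 mm long, 60 g, white with a black cap (grey round inlay) on its top 28 mm; z up its length. It starts in round_dock, its top 30 mm above this point and only 3 mm proud of the dock. Once tripped it rises 30 mm, stands 33 mm proud and can be gripped by the cap and drawn straight up.
- round_dock: fixed grey block 90 x 90 mm, 82 mm high (on a 98 x 98 x 6 mm dark base plate included in that height), with a round well 49 mm in diameter, 76 mm deep, in the middle of its top face; origin at the centre of its underside on the bench, z up. It stands the same size as square_dock; which of the two is left or right varies.
- round_carriage (a joint): height of the sprung carriage under the round cartridge (m): 0 latched, as at the start; -0.008 pressed to its bottom stop; 0.030 sprung up fully. Pressing the cartridge's top down by 5 mm or more trips the latch (press 6 to 8 mm to be sure; it takes about 5 N, the stop is hard); when the pressing tool is withdrawn the carriage lifts the cartridge slowly, in about 1 s. It does not latch again.
- square_dock: the neighbouring dock, same block and latch, but with a square well; origin at the centre of its underside on the bench, z up
- square_carriage (a joint): height of the carriage under the square cartridge (m), with the same meaning and behaviour as round_carriage; 0 latched. It is to stay latched.
- square_cartridge_mid (a point): centre of the loose square filter cartridge, 44 x 44 mm and 60 mm long, white with a black cap (square grey inlay), latched in square_dock with its top 3 mm proud; it is to stay there
- parts_tray: empty open steel tray, fixed, 124 x 124 mm outside, 22 mm high, walls 3 mm, floor 3 mm thick; origin at the centre of its underside on the bench, x and y along its sides, z up
- blue_carton: an obstacle only: blue carton hung askew over the far right part of the bench, always in the same place; it reaches from x = 0.56 to 0.72, y = -0.08 to 0.16 and z = 0.27 upward, so swing the arm past in front of it, close to the robot (within about 0.45 m of the base axis)
Mind the look-alikes: they are no part of the job. What is shaped like the part that bears round_cartridge_mid but red or yellow is not meant.

How it is judged (in metres and radians):
On the way:
1. the round cartridge's latch has tripped and its carriage has sprung up with the cartridge still in the dock (value of joint round_carriage above 0.02 m and horizontal distance between round_cartridge_mid and round_dock below 0.01 m and z of round_cartridge_mid in the frame of round_dock below 0.1 m), for 0.05 s.
At the end, for the whole second after the job is handed in: The round cartridge stands upright (within 10 degrees, cap up) on the tray's floor, its centre within 42 mm of the tray's centre along each side (anywhere inside the walls); the square cartridge is still latched (carriage below 4 mm, cartridge within 10 mm of its start) (x of round_cartridge_mid in the frame of parts_tray between -0.042 and 0.042 m and y of round_cartridge_mid in the frame of parts_tray between -0.042 and 0.042 m and z of round_cartridge_mid in the frame of parts_tray between 0.028 and 0.038 m and angle between round_cartridge_mid's own z axis and vertical below 0.17 rad and value of joint square_carriage below 0.004 m and distance of square_cartridge_mid from where it was at the start of the episode below 0.01 m); the robot touches nothing.
It fails at once if the square cartridge's latch is tripped (its carriage rises by more than 10 mm) (value of joint square_carriage above 0.01 m).
It also fails if it takes over 48 s, if anything falls off the work surface, if the arm or the gripper's body presses on something with over 40 N, if the wrist force passes 120 N, or if a joint passes its speed limit or range.

## Working session

There is one attempt and no reset: what is moved stays moved. The work goes in short steps, Python scripts to look and compute and a shell command to move; the robot and the scene stay as the last step left them, time stands still between calls to the robot, and variables do not carry over. Pictures are saved under pics/ and viewed, at most 10 in all, crops included, and the job is handed in when it is done.

```bash
mkdir -p pics; cat > h.py <<'E'
import numpy as np, cv2
from scipy.spatial.transform import Rotation as R
from bench import robot
def snap(n,f):
    o=robot.get_obs(); c=robot.capture(n); cv2.imwrite('pics/'+f,c['pixels']); np.save('pics/'+f+'.npy',np.array([o,c],dtype=object),allow_pickle=True); return o,c
def cam(o,c):
    if 'mount' in c:
        T=np.eye(4);T[:3,:3]=R.from_euler('xyz',o['ee_rot'],degrees=True).as_matrix();T[:3,3]=o['tcp_pos'];T=T@np.array(c['mount'])
        return T[:3,:3],T[:3,3]
    q=np.array(c['orientation']); 
    M=q if q.shape==(3,3) else (R.from_euler('xyz',q,degrees=True).as_matrix() if q.size==3 else R.from_quat(q).as_matrix())
    return M,np.array(c['position'])
def load(f): return np.load('pics/'+f+'.npy',allow_pickle=True)
def px(f,uv,z):
    o,c=load(f);M,p=cam(o,c);K=np.array([[c['fx'],0,c['cx']],[0,c['fy'],c['cy']],[0,0,1]])
    n=cv2.undistortPoints(np.array([[uv]],float),K,np.array(c['dist_coeffs'],float))[0,0]
    d=M@np.array([n[0],n[1],1]); return p+d*(z-p[2])/d[2]
def proj(f,P):
    o,c=load(f);M,p=cam(o,c);K=np.array([[c['fx'],0,c['cx']],[0,c['fy'],c['cy']],[0,0,1]])
    return cv2.projectPoints(np.array([M.T@(np.array(P)-p)]),np.zeros(3),np.zeros(3),K,np.array(c['dist_coeffs'],float))[0][0,0]
def totool(d):  # world shift -> tool axes
    return R.from_euler('xyz',robot.get_obs()['ee_rot'],degrees=True).as_matrix().T@np.array(d)
E
python3 - <<'E'
from h import *
for n in('top','side'):
    o,c=snap(n,n+'0.png'); print(n,c['position'],c['orientation'],c['fx'])
print(o)
E
```

```text
top [0.28688053 0.12627559 1.28413882] [-169.27329312   -1.55827906  -89.79732376] 484.0432408782592
side [0.44049875 0.93409429 0.51635192] [-110.97031145    1.46015607 -176.89367397] 402.7919988645233
{'time_s': 0.05, 'joint_pos': array([6.67333164e+01, 2.16599466e+01, 4.56399993e+00, 7.30167698e+01,
       1.17787271e-03, 8.36799255e+01]), 'qd': array([-0.01079874, -0.06905695,  0.19895285, -0.03302092, -0.04058057,
       -0.0056747 ]), 'joint_efforts': array([ 2.78038779e-04, -4.65117431e+01,  2.70859390e+01,  1.27536419e-02,
       -2.00671493e-04, -3.10283085e-06]), 'tcp_pos': array([0.1673413 , 0.54944965, 0.23038749]), 'ee_rot': array([-1.79888098e+02, -1.35788160e-02,  1.63053377e+02]), 'ft_force': array([0.35371606, 1.41235657, 0.39022655]), 'moment': array([ 0.01942378, -0.02933889, -0.03387722]), 'grip_force': 0.0, 'opening': 0.08559697156539123}
```

View pics/top0.png

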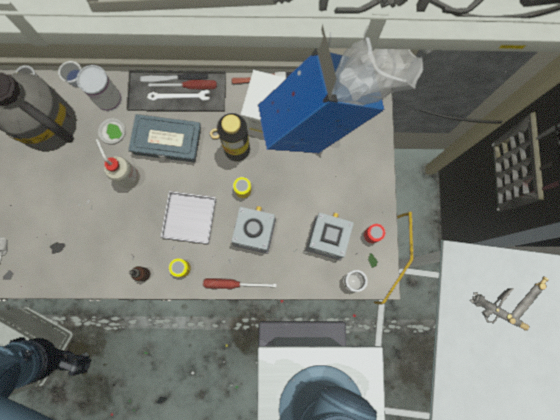

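View pics/side0.png

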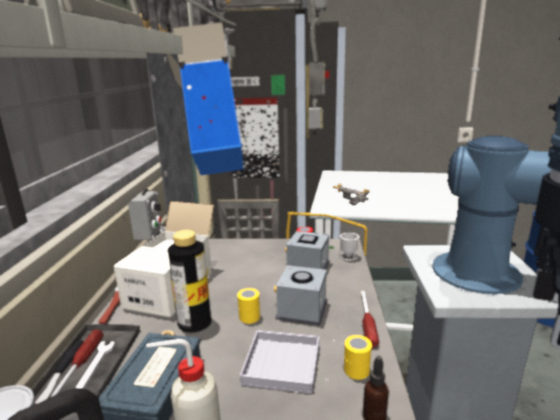

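The top view shows two docks: (254,229) with a round inlay and (331,236) with a square one. The tray is at (189,218). The look-alikes are yellow at (242,187) and (178,268), and red at (375,233). The dock at (254,229) fits the round cartridge, so I'll confirm it in a crop.

```bash
python3 - <<'E'
from h import *
a=cv2.imread('pics/top0.png')[180:270,155:365]
cv2.imwrite('pics/crop0.png',cv2.resize(a,None,fx=3.8,fy=3.8,interpolation=cv2.INTER_CUBIC))
for n,uv,z in(('round',(254,228.5),.085),('square',(331.5,235.5),.085),('tray',(189,218),.011)): print(n,px('top0.png',uv,z))
for n,uv,z in(('round',(303.5,272),.085),('square',(308,238),.085),('tray',(282,359),.011)): print('side',n,px('side0.png',uv,z))
E
```

```text
round [0.44273033 0.17090815 0.085     ]
square [ 0.4265128 -0.0224578  0.085    ]
tray [0.47908771 0.34585459 0.011     ]
side round [0.4419486  0.16029586 0.085     ]
side square [ 0.43024599 -0.0187412   0.085     ]
side tray [0.4812051  0.34936472 0.011     ]
```

View pics/crop0.png

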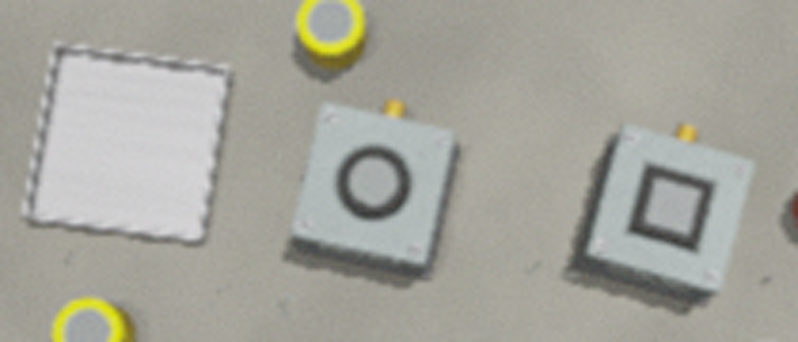

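The crop confirms it: the round inlay is at about (253,228), so that dock is at (0.443, 0.172), and the square one is on the right. The tray is at about (0.480, 0.347). I'm moving towards the round dock with the gripper shut.

```bash
python3 -m handwheel '{"delta_pos":[[-0.032,-0.024,0],[-0.064,-0.048,0],[-0.096,-0.072,0],[-0.128,-0.096,0],[-0.16,-0.12,0],[-0.192,-0.144,0],[-0.224,-0.168,0],[-0.256,-0.192,0],[-0.288,-0.216,0],[-0.32,-0.24,0]],"twist":[0,0,0,0,0,0,0,0,0,0]}' 0
python3 - <<'E'
from h import *
o=robot.get_obs(); print(o['tcp_pos'],o['ee_rot'],o['joint_pos'],totool(np.array([.443,.172,.17])-o['tcp_pos']))
E
```

```text
time_s: 0.93
tcp_pos: [0.4042, 0.2253, 0.2311]
ee_rot: [-180.0, -0.0, 163.1]
ft_force: [-0.0, 0.1, -0.1]
opening: 0.0005
grip_force: 0.0
[0.40417988 0.22534571 0.23108148] [-1.79993783e+02 -2.46814151e-02  1.63057782e+02] [ 2.12721871e+01  8.64733745e+00 -1.27222983e+01  6.86536026e+01
  1.03829770e-02  3.82144017e+01] [-0.05270692 -0.03971137  0.06106309]
```

```bash
python3 -m handwheel '{"delta_pos":[[-0.025,-0.02,0.015],[-0.053,-0.04,0.03],[-0.053,-0.04,0.03],[-0.053,-0.04,0.03]],"twist":[0,0,0,0]}'
python3 - <<'E'
from h import *
o,c=snap('wrist','w0.png'); print(o['tcp_pos'],o['ee_rot'],np.array(c['mount']).round(3)); print(proj('w0.png',[.443,.172,.085]),proj('w0.png',[.48,.347,.003]))
E
```

```text
time_s: 1.27
tcp_pos: [0.4424, 0.172, 0.2001]
ee_rot: [-179.9, -0.2, 162.8]
ft_force: [-0.5, -0.4, 0.5]
opening: -0.0001
grip_force: 0.0
[0.44242944 0.1720216  0.20005244] [-1.79932310e+02 -1.61887855e-01  1.62842743e+02] [[-0.    -0.955 -0.296  0.075]
 [ 1.     0.    -0.001  0.   ]
 [ 0.001 -0.296  0.955 -0.142]
 [ 0.     0.     0.     1.   ]]
[285.31413569 204.80435297] [455.49169107 168.10010201]
```

View pics/w0.png

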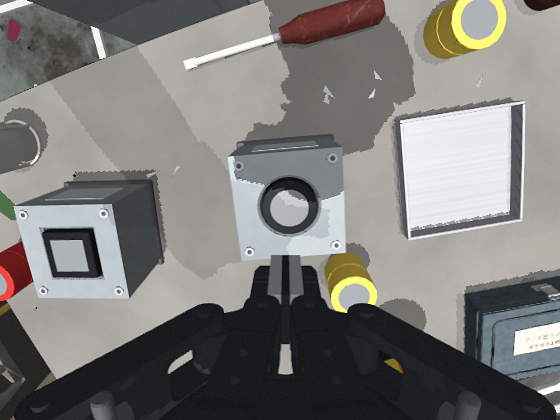

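The wrist view shows the round cap at about (289,206), against a predicted (285,205). The tray floor centre is at about (458,170), against a predicted (455,168).

```bash
python3 - <<'E'
from h import *
a=px('w0.png',(289,206),.085); print(a,px('w0.png',(458,169),.003)); o=robot.get_obs()
for t in(.095,.078): print(totool(a+[0,0,t-.085]-o['tcp_pos']))
E
```

```text
[0.44483716 0.17454667 0.085     ] [0.48173042 0.34946452 0.003     ]
[-0.00234143  0.00219957  0.10572535]
[-0.00237697  0.00220749  0.12272531]
```

```bash
python3 -m handwheel '{"delta_pos":[[-0.002,0.002,0.03],[-0.002,0.002,0.06],[-0.002,0.002,0.09],[-0.002,0.002,0.105],[-0.002,0.002,0.105],[-0.002,0.002,0.105]],"twist":[0,0,0,0,0,0]}'
python3 -m handwheel '{"delta_pos":[[0,0,0.004],[0,0,0.008],[0,0,0.012],[0,0,0.015],[0,0,0.017],[0,0,0.017]],"twist":[0,0,0,0,0,0]}'
```

```text
time_s: 1.82
tcp_pos: [0.444, 0.1759, 0.0963]
ee_rot: [-180.0, -0.1, 163.2]
ft_force: [0.6, -0.5, 0.6]
opening: -0.0001
grip_force: 0.0
time_s: 2.32
tcp_pos: [0.4465, 0.1754, 0.0803]
ee_rot: [179.9, 0.1, 163.1]
ft_force: [0.5, 2.0, 3.4]
opening: 0.0001
grip_force: 1.8
```

```bash
python3 -m handwheel '{"delta_pos":[[0,0,0.001],[0,0,0.002],[0,0,0.0025],[0,0,0.0025]],"twist":[0,0,0,0]}'
```

```text
time_s: 2.65
tcp_pos: [0.4465, 0.1754, 0.0778]
ee_rot: [179.9, 0.1, 163.0]
ft_force: [-0.5, 0.8, 4.6]
opening: -0.0001
grip_force: 2.2
```

```bash
python3 -m handwheel '{"delta_pos":[[0,0,-0.01],[0,0,-0.03],[0,0,-0.06],[0,0,-0.09],[0,0,-0.12],[0,0,-0.12],[0,0,-0.12],[0,0,-0.12],[0,0,-0.12],[0,0,-0.12]],"twist":[0,0,0,0,0,0,0,0,0,0]}'
python3 -m handwheel '{"delta_pos":[[0,0,0],[0,0,0],[0,0,0],[0,0,0],[0,0,0],[0,0,0]],"twist":[0,0,0,0,0,0]}' 1 40
python3 - <<'E'
from h import *
snap('wrist','w1.png')
print([proj('w1.png',[.4448,.1745,z]) for z in (.085,.115)])
E
```

```text
time_s: 3.48
tcp_pos: [0.4442, 0.1745, 0.1953]
ee_rot: [-179.9, -0.1, 163.1]
ft_force: [0.4, 0.8, 0.5]
opening: -0.0003
grip_force: 0.0
time_s: 3.98
tcp_pos: [0.4453, 0.1748, 0.1968]
ee_rot: [180.0, 0.0, 163.1]
ft_force: [-0.2, 1.1, 0.1]
opening: 0.072
grip_force: 0.0
[array([284.3566453 , 204.42663691]), array([284.23883806, 216.34501933])]
```

View pics/w1.png

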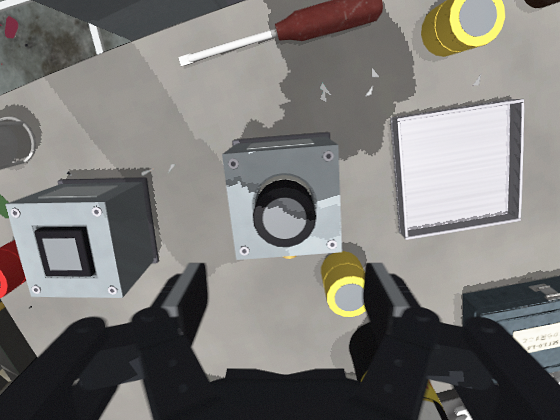

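The cap top is now at (284,216), as expected for a top at 115 mm, so the cartridge has sprung up. It is centred under the gripper, and the square cartridge is still flush. I'm descending to grip.

```bash
python3 -m handwheel '{"delta_pos":[[0,0,0.025],[0,0,0.05],[0,0,0.075],[0,0,0.095],[0,0,0.105],[0,0,0.108],[0,0,0.108],[0,0,0.108]],"twist":[0,0,0,0,0,0,0,0]}' 1
python3 -m handwheel '{"delta_pos":[[0,0,0],[0,0,0],[0,0,0],[0,0,0],[0,0,0],[0,0,0],[0,0,0],[0,0,0]],"twist":[0,0,0,0,0,0,0,0]}' 0 40
```

```text
time_s: 4.7
tcp_pos: [0.4458, 0.175, 0.0894]
ee_rot: [180.0, 0.0, 163.1]
ft_force: [-0.2, 0.2, 0.7]
opening: 0.0856
grip_force: 0.0
time_s: 5.37
tcp_pos: [0.4457, 0.1749, 0.089]
ee_rot: [180.0, 0.0, 163.1]
ft_force: [0.1, -0.6, 0.9]
opening: 0.0449
grip_force: 41.5
```

```bash
python3 -m handwheel '{"delta_pos":[[0,0,-0.01],[0,0,-0.025],[0,0,-0.045],[0,0,-0.065],[0,0,-0.085],[0,0,-0.1],[0,0,-0.1]],"twist":[0,0,0,0,0,0,0]}'
python3 -m handwheel '{"delta_pos":[[0.002,0.02,0],[0.005,0.05,0],[0.008,0.085,0],[0.011,0.12,0],[0.014,0.15,0],[0.016,0.17,0],[0.016,0.176,0],[0.016,0.176,0],[0.016,0.176,0]],"twist":[0,0,0,0,0,0,0,0,0]}'
python3 - <<'E'
from h import *
o,c=snap('wrist','w2.png'); print(o['opening'],o['grip_force'],proj('w2.png',[.4815,.348,.003])); snap('side','s2.png')
a=cv2.imread('pics/w2.png');b=cv2.imread('pics/s2.png');cv2.imwrite('pics/c2.png',cv2.resize(np.hstack([a,b]),(800,300)))
E
```

```text
time_s: 5.95
tcp_pos: [0.4469, 0.1753, 0.1915]
ee_rot: [179.9, 0.2, 163.1]
ft_force: [0.6, -0.3, -0.8]
opening: 0.0449
grip_force: 41.4
time_s: 6.7
tcp_pos: [0.4806, 0.3469, 0.1876]
ee_rot: [-179.9, -0.1, 163.1]
ft_force: [-1.7, -0.4, -0.5]
opening: 0.0451
grip_force: 41.5
0.04509979175002335 41.460957527160645 [286.73448785 185.22045091]
```

View pics/c2.png

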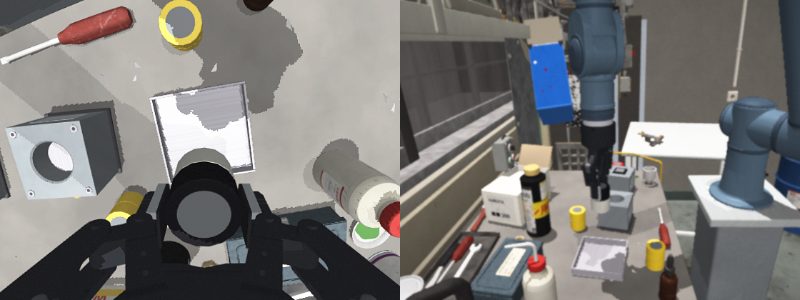

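The cartridge is held upright, the dock is empty, and the tray centre at about (281,181) is under the tool. I'm lowering it now.

```bash
python3 -m handwheel '{"delta_pos":[[0,0,0.02],[0,0,0.045],[0,0,0.07],[0,0,0.095],[0,0,0.12],[0,0,0.135],[0,0,0.145],[0,0,0.147],[0,0,0.147]],"twist":[0,0,0,0,0,0,0,0,0]}'
python3 -m handwheel '{"delta_pos":[[0,0,0.001],[0,0,0.002],[0,0,0.003],[0,0,0.003],[0,0,0.003]],"twist":[0,0,0,0,0]}'
```

```text
time_s: 7.55
tcp_pos: [0.4811, 0.347, 0.0418]
ee_rot: [-180.0, -0.0, 163.0]
ft_force: [-0.8, -0.8, -1.2]
opening: 0.0446
grip_force: 41.5
time_s: 7.97
tcp_pos: [0.4816, 0.3481, 0.0393]
ee_rot: [180.0, 0.0, 163.1]
ft_force: [0.1, 0.1, 0.8]
opening: 0.0449
grip_force: 41.5
```

```bash
python3 -m handwheel '{"delta_pos":[[0,0,0.0005],[0,0,0.001],[0,0,0.0015],[0,0,0.0015],[0,0,0.0015]],"twist":[0,0,0,0,0]}'
```

```text
time_s: 8.38
tcp_pos: [0.4815, 0.348, 0.0382]
ee_rot: [180.0, 0.0, 163.1]
ft_force: [-1.8, -0.8, 4.4]
opening: 0.0446
grip_force: 42.1
```

Contact with the floor at about 4 N, so I'm releasing and rising.

```bash
python3 -m handwheel '{"delta_pos":[[0,0,0],[0,0,0],[0,0,0],[0,0,0],[0,0,0],[0,0,0],[0,0,0],[0,0,0]],"twist":[0,0,0,0,0,0,0,0]}' 1
python3 -m handwheel '{"delta_pos":[[0,0,-0.01],[0,0,-0.025],[0,0,-0.05],[0,0,-0.08],[0,0,-0.11],[0,0,-0.14],[0,0,-0.16],[0,0,-0.16],[0,0,-0.16]],"twist":[0,0,0,0,0,0,0,0,0]}'
python3 - <<'E'
from h import *
snap('wrist','w3.png'); snap('side','s3.png')
a=cv2.imread('pics/w3.png');b=cv2.imread('pics/s3.png');cv2.imwrite('pics/c3.png',cv2.resize(np.hstack([a,b]),(800,300)))
E
```

```text
time_s: 9.05
tcp_pos: [0.4813, 0.3478, 0.0373]
ee_rot: [180.0, -0.0, 163.0]
ft_force: [0.1, -0.7, -0.4]
opening: 0.0851
grip_force: 0.0
time_s: 9.8
tcp_pos: [0.4824, 0.3485, 0.1996]
ee_rot: [179.8, 0.2, 163.1]
ft_force: [0.4, -0.7, -0.9]
opening: 0.0855
grip_force: 0.0
```

View pics/c3.png

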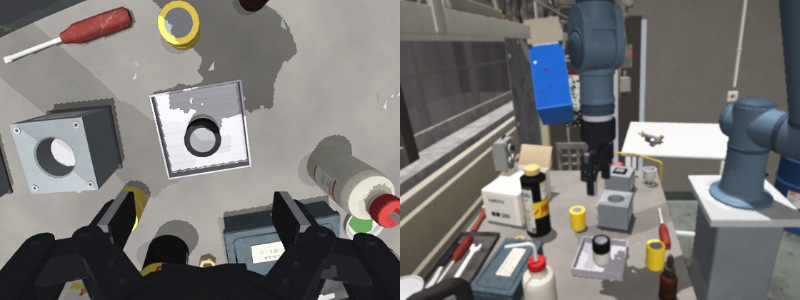

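The cartridge stands upright, cap up, near the tray's centre, at (203,138) in the left picture and (600,248) in the right. The gripper is clear, so I'm handing in.

```bash
python3 -c "
from bench import robot
print(robot.finish_job())"
```

```text
the job is handed in; nothing more can be done
None
```

The round cartridge was tripped, sprang up, and now stands upright near the centre of the parts tray; the square one was never touched and looked flush in its dock when last seen after the trip, and the job is handed in (no verdict was returned).

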